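# Dose a cup at the dispenser and set its vent cap

## Task

Take the steel cup from its tray, keep it upright, and press it down on the dispenser's sprung round plate until the plate is fully down, then stand the cup back in its tray and let go of it. Then screw the dispenser's knurled cap down (clockwise) until it bottoms out, back it off a quarter turn so that the tank can breathe, and finish still holding the cap there in the gripper. Leave the other things on the bench where they are.

Things in the scene. Friction and masses are not known exactly. Their poses are not given: they have to be found in the camera images.
- cup: Open straight-sided steel cup, 50 mm across outside, 70 mm high, wall 3 mm, base 4 mm, about 0.13 kg. Origin: centre of its underside, z up. It starts upright somewhere in the tray.
- tray: Shallow square black tray fixed to the bench, 130 x 130 mm, walls 12 mm high and 5 mm thick, floor 5 mm above the bench. Origin: centre of its underside; x and y along its sides, z up. It is on the left or the right of the dispenser.
- dispenser: Fixed to the bench: base plate 130 (x) x 280 (y) mm, 14 mm thick; on it, centred 75 mm along +y, a grey box tank 120 x 120 mm, its top 90 mm above the bench, with the knurled cap in the middle of the top; centred 75 mm along -y, a round pump foot with the sprung plate. Origin: centre of the base plate's underside; z up.
- plate_top (a point): Centre of the upper face of the sprung plate: a flat horizontal disc 72 mm across with a black rubber face, 66 mm above the bench when up. It moves straight down.
- plate (a joint): Travel of the sprung plate in m: 0 up, 0.008 fully down against its stop. The spring takes 4 N to start and about 10.5 N fully down; it comes up again when let go.
- cap_mid (a point): On the vertical axis of the knurled aluminium cap, at half its height. Cap 46 mm across, 28 mm high; home, its underside is 97 mm and this point 111 mm above the bench (tank top 90 mm; under the cap a collar 54 mm across, 6 mm high). The axes turn with the cap: z up; a raised pointer bar on its top points along its -x.
- cap (a joint): Angle of the cap in rad: 0 bottomed out (hard stop), growing as it unscrews (anticlockwise from above). It starts on the thread, unscrewed by 2.0 to 3.8 rad; it rises 0.95 mm per rad, turns stiffly at 0.06 N m, stays where left and cannot come off (stop at 5 rad). At 0 its pointer points along the dispenser's -x, at the mark on the tank top.
- stamps: Bystander: black block 75 x 75 x 45 mm full of upright steel stamps, 73 mm high in all, on the other side of the dispenser from the tray. Origin: centre of the underside.
- glass: Bystander: drinking glass, 72 mm across, 85 mm high. Origin: centre of the underside.
- teacup: Bystander: earthenware teacup on a white saucer 140 mm across, 56 mm high. Origin: centre of the saucer's underside.
- hammer: Bystander: small hammer lying on the bench along its x axis. Origin: centre of its underside.
- bench_block: Bystander: flat steel block 75 x 75 x 20 mm. Origin: centre of the underside.
- marker: Bystander: black marker pen, 130 mm long, 13 mm thick, lying along its x axis. Origin: on the bench under its middle.

How it is judged:
On the way, in this order (a step that is already met when the one before it is completed fails the run):
1. the held cup, upright, presses the sprung plate fully down (value of joint plate above 0.0068 m and contact force between cup and dispenser above 3 N and contact force between the fingers and cup above 1 N and contact force between the fingers and dispenser below 0.5 N and angle between cup's own z axis and vertical below 0.2 rad), for 0.2 s.
2. the cup stands in its tray again, upright and let go (z of cup in the frame of tray below 0.009 m and contact force between cup and tray above 0.2 N and x of cup in the frame of tray between -0.045 and 0.045 m and y of cup in the frame of tray between -0.045 and 0.045 m and angle between cup's own z axis and vertical below 0.1 rad and contact force between the fingers and cup below 0.1 N and linear speed of cup below 0.03 m/s), for 0.2 s.
3. the cap is screwed down by the fingers until it bottoms out (value of joint cap below 0.08 rad and contact force between the fingers and cap above 1 N), for 0.1 s.
At the end, for the whole second after the job is handed in: The cap stands a quarter turn (1.57 rad, give or take 0.3) back from its stop, still, gripped by the fingers with more than 3 N; the sprung plate is up again (within 2 mm); the cup stands at rest and upright (within 0.1 rad) on the floor of its tray, untouched (value of joint cap between 1.27 and 1.87 rad and velocity of joint cap between -0.1 and 0.1 rad/s and contact force between the fingers and cap above 3 N and value of joint plate below 0.002 m and z of cup in the frame of tray below 0.009 m and contact force between cup and tray above 0.2 N and x of cup in the frame of tray between -0.045 and 0.045 m and y of cup in the frame of tray between -0.045 and 0.045 m and angle between cup's own z axis and vertical below 0.1 rad and contact force between the arm and cup below 0.1 N and linear speed of cup below 0.03 m/s); the arm keeps its last pose, push and grip.
It fails at once if the cup is tipped by more than 0.6 rad (angle between cup's own z axis and vertical above 0.6 rad).
It fails at once if a bystander is pushed more than 40 mm (distance of any of stamps, glass, teacup, hammer, bench_block, marker from where it was at the start of the episode above 0.04 m).
It also fails if it takes over 72 s, if anything falls off the work surface, if the arm or the gripper's body presses on something with over 40 N, if the wrist force passes 120 N, or if a joint passes its speed limit or range.

## Robot

A 6-joint arm with a two-finger parallel gripper is mounted at the origin on the work surface. World frame = base frame: x ahead of the robot, y to its left, z up, the work surface at z = 0. Lengths are in m, angles in rad, forces in N, time in s.
With the tool pointing down it reaches from about 0.275 to 0.85 m from the base axis. Payload 19 kg.
Tool frame: the origin (TCP) lies at the very end of the fingers, on their centre line; the grasp point (between the pads) lies 19 mm behind it (robot.pinch_z is the z of the grasp point in the tool frame, in m); z points along the fingers, y is the line along which they close (so a half turn about z gives the same grasp; the last joint's range is limited). The gripper opens to 85 mm and grips with 20 to 120 N. Pads are 22 mm wide; open, the fingers measure 114 mm over their backs; the gripper's body (76 mm by 85 mm) begins 54 mm behind the grasp point. The pads swing forward as they close: fully open they stand 13 mm farther back than shut.
Start: joints at [-1.422, 0.15, 1.437, -0, 1.554, -0.134], TCP at [0.16, -0.552, 0.231] pointing down, gripper open.
Joint ranges: [-2.8, 2.8], [-0.68, 2.1], [0.12, 2.68], [-1.39, 4.53], [0.16, 2.79], [-2.81, 2.81]. Speed limits (rad/s): [1.89, 1.89, 2.22, 3.01, 3.01, 3.01].

## Interface

Orientations are given as a unit quaternion [x, y, z, w].
In Python, from plant import robot, vision, sensors, ticket gives the robot as it stands (robot), with the cameras (vision), the readings (sensors) and the job (ticket).
- The arm moves only by the shell command python3 jog.py 'ROWS' [OPENING] [FORCE]. ROWS is a JSON list of rows, 1 to 5 of them, each an object with the fields x, y, z (the shift in a scale on which 1.0 is 0.75 m), ax, ay, az (a rotation vector in parts of the range, where 1.0 means 2 rad); a field left out counts as zero; each row is the pose to reach, as a shift and turn from the pose commanded when the command began, along the tool's axes at that moment; what a row does not reach only later rows make up. A row lasts 1/10 s, in which the tool goes at most 0.05 m and 0.15 rad, less where a joint would pass 70% of its speed; a pose out of reach is approached as far as the arm can. OPENING is the finger opening in m, set as the command begins (- or left out keeps the last). The fingers move at their own pace and stop on an object; FORCE is the grip in N (left out, the last holds). Time passes only in rows, so rows that do not move let the fingers close. It prints the time, the measured TCP pose, the force, the opening and the grip force at its end. A shift or turn number past 1, either way, is cut back to 1. Input that does not fit is refused with a message, and nothing moves.
- sensors.read_state(): the state, without advancing time (a new reading comes with each control period).
- vision.capture(name): name is "scene" or "top" or "wrist"; returns the picture (384x512x3 uint8, red, green, blue); there is no depth.
- vision.get_calibration(name): a dict with "fx", "fy", "cx", "cy" (pixels), "origin" and "rotation" of the camera in the world; the wrist camera has in their place "T_tool_cam" (4x4, takes a point from camera to tool coordinates, whose origin is the TCP and whose axes are the flange's). Camera axes: x right, y up, looking along -z (the intrinsics and any distortion apply to the point x, -y, -z); pixel columns grow to the right and rows downward; lengths in m; the calibration is good to about 2 mm. A picture is of the moment at which its call begins: read the wrist's pose just before it. get_calibration takes no time and is no camera call.
- ticket.sign_off(): hands the job in; it is judged then, once.
The state is a dict: "t": time; "joint_pos": joint angles; "qd": joint speeds; "joint_torque": joint torques, N m; "eef_pos": TCP position; "orientation": TCP orientation; "force": force on the tool from outside, world axes, zero at the start; "wrist_torque": the same for the moment, N m; "finger_gap": finger opening in m; "gripper_force": force on a finger pad.
Only numpy, scipy, OpenCV 4.12 (cv2) and the standard library are available. Lean on these libraries where they do the work, as an engineer would, in place of code of your own. Each camera call takes 0.05 s, during which the arm holds its last target. There are 200 camera calls.

## Working session

There is one attempt and no reset: what is moved stays moved. The work goes in short steps, Python scripts to look and compute and a shell command to move; the robot and the scene stay as the last step left them, time stands still between calls to the robot, and variables do not carry over. Pictures are saved under pics/ and viewed, at most 10 in all, crops included, and the job is handed in when it is done.

```bash
mkdir -p pics; ls; python3 - <<'E'
from plant import robot, vision, sensors, ticket
import cv2,numpy as np
for n in("scene","top"):
    im=vision.capture(n); cv2.imwrite(f"pics/{n}0.png",im[:,:,::-1]); c=vision.get_calibration(n); print(n,c)
s=sensors.read_state();print(s['t'],s['eef_pos'],s['orientation'],s['finger_gap'],robot.pinch_z)
print(vision.get_calibration("wrist"))
E
```

```text
jog.py
pics
plant.py
scene {'fx': 413.60888386653863, 'fy': 413.60888386653863, 'cx': 257.2711273688658, 'cy': 190.62224681273773, 'origin': array([ 1.09096914, -0.5160469 ,  1.02401938]), 'rotation': array([0.29117161, 0.12542883, 0.35905421, 0.87781933])}
top {'fx': 462.6184338850141, 'fy': 462.6184338850141, 'cx': 258.66089900404876, 'cy': 197.09408719787407, 'origin': array([ 0.39607942, -0.01887027,  1.11369105]), 'rotation': array([-0.08079046,  0.0591315 ,  0.71493376, -0.69198705])}
0.1 [ 0.1604046  -0.55193478  0.23075014] [ 9.90018054e-01  1.40939513e-01 -1.30093563e-05 -5.53745299e-04] 0.08536293328430046 -0.0187
{'fx': 328.1076964240834, 'fy': 328.1076964240834, 'cx': 254.42353816900706, 'cy': 197.30294633183172, 'T_tool_cam': array([[ 1.71961906e-03,  9.59410402e-01,  2.82008376e-01,
         7.15246404e-02],
       [ 9.99998491e-01, -1.58015229e-03, -7.21971200e-04,
        -1.07853965e-04],
       [-2.47050497e-04,  2.82009192e-01, -9.59411671e-01,
        -1.42017084e-01],
       [ 0.00000000e+00,  0.00000000e+00,  0.00000000e+00,
         1.00000000e+00]])}
```

View pics/scene0.png

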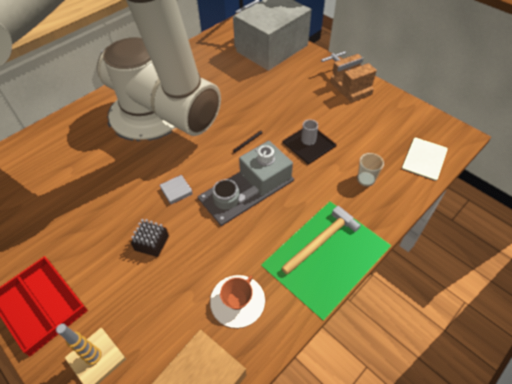

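View pics/top0.png

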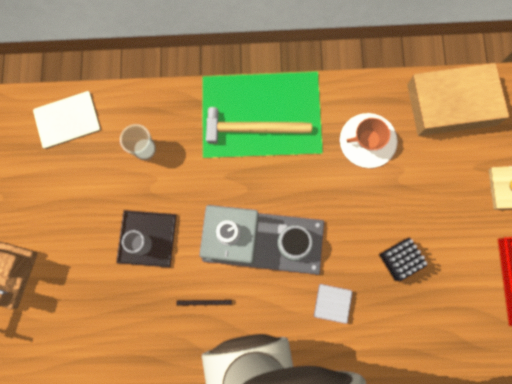

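The scene view shows the dispenser at about (245,180), with the cup in its black tray at (310,135), on the robot's left. In the top view the cup is at (135,242), the cap at (228,231) and the plate at (295,242). The stamps are at (404,258), the marker at (205,302) and the glass at (138,142). I'll enlarge both views to get contours.

```bash
cat > h.py <<'E'
import numpy as np,cv2
from scipy.spatial.transform import Rotation as R
from plant import robot, vision, sensors, ticket
def cam(n,s=None):
    c=vision.get_calibration(n)
    if n=="wrist":
        T=np.array(c["T_tool_cam"]); Rt=R.from_quat(s['orientation']).as_matrix()
        return c,Rt@T[:3,:3],np.array(s['eef_pos'])+Rt@T[:3,3]
    return c,R.from_quat(c["rotation"]).as_matrix(),np.array(c["origin"])
def ray(C,u,v):
    c,M,o=C; d=M@np.array([(u-c['cx'])/c['fx'],-(v-c['cy'])/c['fy'],-1]); return o,d/np.linalg.norm(d)
def onz(C,u,v,z):
    o,d=ray(C,u,v); return o+d*(z-o[2])/d[2]
def tri(rays):
    A=sum(np.eye(3)-np.outer(d,d) for o,d in rays); b=sum((np.eye(3)-np.outer(d,d))@o for o,d in rays)
    p=np.linalg.solve(A,b); return p,[np.linalg.norm(np.cross(p-o,d)) for o,d in rays]
def proj(C,p):
    c,M,o=C; q=M.T@(np.asarray(p)-o); return c['cx']-c['fx']*q[0]/q[2],c['cy']+c['fy']*q[1]/q[2]
def snap(n,name):
    s=sensors.read_state(); im=vision.capture(n)[:,:,::-1].copy(); cv2.imwrite(f"pics/{name}.png",im); return im,s
E
python3 - <<'E'
from h import *
a=cv2.imread("pics/top0.png")[198:280,110:335]; b=cv2.imread("pics/scene0.png")[112:228,190:345]
a=cv2.resize(a,None,fx=3.5,fy=3.5,interpolation=2); b=cv2.resize(b,None,fx=2.6,fy=2.6,interpolation=2)
w=800; o=np.zeros((a.shape[0]+b.shape[0],w,3),np.uint8); o[:a.shape[0],:a.shape[1]]=a; o[a.shape[0]:,:b.shape[1]]=b
print(o.shape,a.shape); cv2.imwrite("pics/z0.png",o)
E
```

```text
(589, 800, 3) (287, 788, 3)
```

View pics/z0.png

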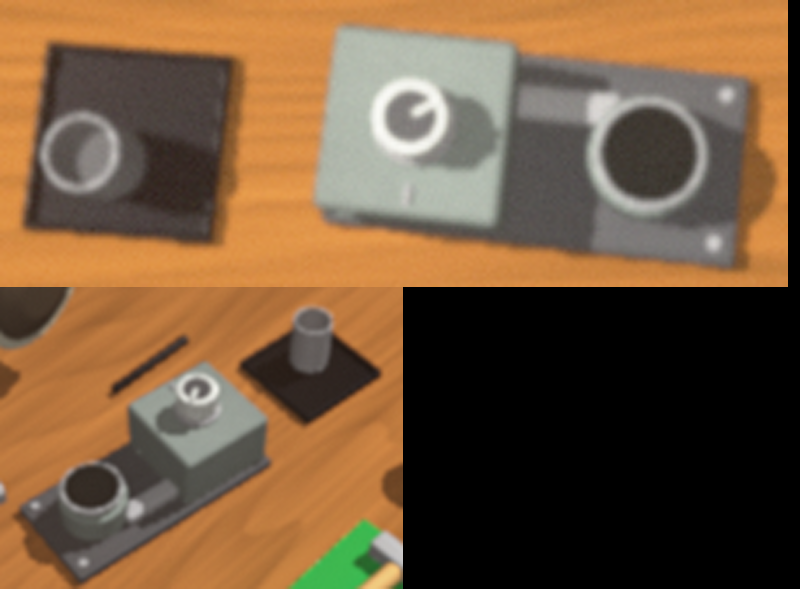

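The zoom shows, in crop pixels, the cup rim at (80,152), the cap centre at (410,117) with its pointer bar towards (435,103), the tank mark at (407,195) and the plate at (647,155). In the scene crop the rim is at (313,320), the cap at (198,388) and the plate at (92,488).

```bash
python3 - <<'E'
from h import *
T=cam("top");S=cam("scene")
t=lambda x,y:(110+x/3.5-.36,198+y/3.5-.36); s=lambda x,y:(190+x/2.6-.3,112+(y-287)/2.6-.3)
P={}
for n,a,b,z in [("cuprim",(80,152),(313,320),.075),("cap",(410,117),(198,388),.127),("plate",(647,155),(92,488),.066)]:
    p,e=tri([ray(T,*t(*a)),ray(S,*s(*b))]); print(n,p.round(4),np.round(e,4),"onz",onz(T,*t(*a),z).round(4),onz(S,*s(*b),z).round(4))
c=np.array([onz(T,*t(*q),.012) for q in [(50,43),(233,58),(214,242),(25,228)]]); print("tray",c.mean(0),np.linalg.norm(c-np.roll(c,1,0),axis=1))
c2=np.array([onz(S,*s(*q),.012) for q in [(240,367),(315,322),(380,375),(307,422)]]); print("trayS",c2)
print(c)
k=np.array([onz(T,*t(*q),.09) for q in [(340,25),(515,42),(497,227),(318,203)]]);print("tank",k,k.mean(0),np.linalg.norm(k-np.roll(k,1,0),axis=1))
d=k[0]-k[1]; print("yaw of +y",np.degrees(np.arctan2(-d[0],d[1])))
q=onz(T,*t(437,102),.13)-onz(T,*t(410,118),.127);print("ptr",q,np.arctan2(q[1],q[0]))
m=onz(T,*t(407,195),.09);print("mark",m)
for n,p in[("glass",(138,142)),("stamps",(404,258)),("marker1",(178,302)),("marker2",(234,302)),("block",(334,303))]: print(n,onz(T,*p,.02).round(3))
E
```

```text
cuprim [0.5135 0.2991 0.0728] [0.001 0.001] onz [0.5139 0.2993 0.075 ] [0.5144 0.2962 0.075 ]
cap [0.523  0.0794 0.1258] [0. 0.] onz [0.5228 0.0793 0.127 ] [0.5237 0.0786 0.127 ]
plate [ 0.5011 -0.0686  0.0592] [0.0006 0.0006] onz [ 0.5008 -0.0677  0.066 ] [ 0.5049 -0.0723  0.066 ]
tray [0.5269468  0.28379485 0.012     ] [0.12830774 0.12935122 0.12658834 0.13052824]
trayS [[0.46448045 0.21886635 0.012     ]
 [0.48047837 0.34905649 0.012     ]
 [0.60252455 0.33308396 0.012     ]
 [0.58714397 0.20783719 0.012     ]]
[[0.59787404 0.34158407 0.012     ]
 [0.58281239 0.21311274 0.012     ]
 [0.45681457 0.22532569 0.012     ]
 [0.47028621 0.35515688 0.012     ]]
tank [[0.58875922 0.12732651 0.09      ]
 [0.57366774 0.01466765 0.09      ]
 [0.45631626 0.02932164 0.09      ]
 [0.47488453 0.14209866 0.09      ]] [0.52340694 0.07835362 0.09      ] [0.11482884 0.11366517 0.11826288 0.11429539]
yaw of +y -7.629766701241111
ptr [ 0.00892076 -0.01704798  0.003     ] -1.088703638812069
mark [0.47812051 0.0856472  0.09      ]
glass [0.767 0.308 0.02 ]
stamps [ 0.46  -0.322  0.02 ]
marker1 [0.375 0.206 0.02 ]
marker2 [0.371 0.076 0.02 ]
block [ 0.362 -0.154  0.02 ]
```

The points agree with the stated heights and sizes: rim 73 mm (75 expected), cap top 126 mm, tray sides about 129 mm, cap to plate 150 mm. The dispenser yaw is about -0.14 rad and the cap is unscrewed about 2.2 rad. Next I move above the cup.

The rows are not in the units I measure in: shifts go in shares of 0.75 m and turns go in shares of 2 rad. I convert before sending: -0.179 m is -0.2387, 0.144 m is 0.192.

```bash
for i in 1 2 3; do :; done
python3 jog.py '[{"x": 0.0387, "y": -0.048}, {"x": 0.0773, "y": -0.096}, {"x": 0.116, "y": -0.144}, {"x": 0.1533, "y": -0.1907}, {"x": 0.192, "y": -0.2387}]' .085 60
python3 jog.py '[{"x": 0.0387, "y": -0.048}, {"x": 0.0773, "y": -0.096}, {"x": 0.116, "y": -0.144}, {"x": 0.1533, "y": -0.1907}, {"x": 0.192, "y": -0.2387}]'
python3 jog.py '[{"x": 0.0387, "y": -0.048}, {"x": 0.0773, "y": -0.096}, {"x": 0.116, "y": -0.144}, {"x": 0.1533, "y": -0.1907}, {"x": 0.192, "y": -0.2387}]'
python3 jog.py '[{"x": 0.0387, "y": -0.048}, {"x": 0.0773, "y": -0.096}, {"x": 0.116, "y": -0.144}, {"x": 0.1533, "y": -0.1907}, {"x": 0.192, "y": -0.2387}]'
python3 jog.py '[{"az": -0.075}, {"az": -0.15}, {"az": -0.225}, {"az": -0.3}, {"az": -0.375}]'
python3 jog.py '[{"az": -0.075}, {"az": -0.15}, {"az": -0.225}, {"az": -0.3}, {"az": -0.375}]'
python3 - <<'E'
from h import *
im,s=snap("wrist","w1"); print(s['t'],s['eef_pos'],s['orientation'],s['joint_pos'])
W=cam("wrist",s)
for p in [(.5139,.298,.074),(.53,.281,.005)]: print(proj(W,p))
E
```

```text
t: 0.6
eef_pos: [0.2489, -0.3383, 0.231]
orientation: [0.99, 0.141, 0.0, -0.0]
force: [1.1, 0.7, 0.1]
finger_gap: 0.0849
gripper_force: 0.0
t: 1.1
eef_pos: [0.3372, -0.1263, 0.2314]
orientation: [0.99, 0.141, 0.0, 0.0]
force: [0.8, 0.0, -0.0]
finger_gap: 0.0848
gripper_force: 0.0
t: 1.6
eef_pos: [0.4256, 0.0862, 0.2313]
orientation: [0.99, 0.141, 0.0, 0.0]
force: [0.6, -0.9, 0.2]
finger_gap: 0.0847
gripper_force: 0.0
t: 2.1
eef_pos: [0.5139, 0.2981, 0.231]
orientation: [0.99, 0.141, -0.0, 0.0]
force: [0.8, -0.8, 1.3]
finger_gap: 0.0854
gripper_force: 0.0
t: 2.6
eef_pos: [0.5136, 0.2961, 0.2309]
orientation: [0.868, 0.496, -0.0, -0.0]
force: [0.2, 0.3, -0.4]
finger_gap: 0.0849
gripper_force: 0.0
t: 3.1
eef_pos: [0.5136, 0.2961, 0.231]
orientation: [0.626, 0.78, -0.0, -0.0]
force: [0.5, 0.1, -1.2]
finger_gap: 0.0853
gripper_force: 0.0
3.1 [0.51363269 0.2961145  0.23099602] [ 6.25910629e-01  7.79894724e-01 -2.46945071e-04 -2.06325466e-04] [3.92997247e-01 1.88282808e-01 1.39405462e+00 1.24411808e-04
 1.55988668e+00 1.74796842e-01]
(np.float64(255.29104489404318), np.float64(178.85502562595897))
(np.float64(265.55769549443835), np.float64(182.18357651374265))
```

View pics/w1.png

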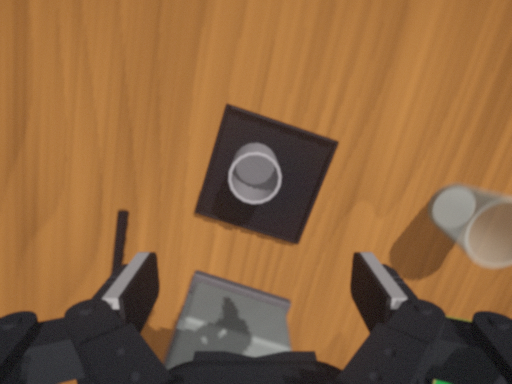

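The wrist view shows the cup rim centre at about (255,177), where (255,179) was predicted. The tray corners are at (228,105), (337,142), (297,242) and (196,213), and the space for the fingers is clear. So the cup position holds.

```bash
python3 - <<'E'
from h import *
s=sensors.read_state();W=cam("wrist",s);T=cam("top")
im=cv2.imread("pics/w1.png"); 
g=im.astype(int); m=((g.min(2)>95)&(g.max(2)-g.min(2)<30)).astype(np.uint8); m[:, :220]=0;m[:,295:]=0;m[:140]=0;m[215:]=0
cs=max(cv2.findContours(m,0,1)[0],key=cv2.contourArea); 
print(cv2.minEnclosingCircle(cs),cv2.boundingRect(cs))
c=np.array([onz(W,*q,.012) for q in [(228,105),(337,142),(297,242),(196,213)]]); print("tray",c.mean(0),np.linalg.norm(c-np.roll(c,1,0),axis=1))
p=onz(W,255,177,.074);print("cup",p)
p3,e=tri([ray(W,255,177),ray(T,132.5,241.1)]);print(p3,e)
Rt=R.from_quat(s['orientation']).as_matrix(); print("d tool",Rt.T@(np.r_[p[:2],.036]-s['eef_pos']))
E
```

```text
((254.5, 173.3524627685547), 30.684329986572266) (228, 143, 54, 62)
tray [0.52719621 0.28707052 0.012     ] [0.12739687 0.1244501  0.1250158  0.1243518 ]
cup [0.51323117 0.29966106 0.074     ]
[0.51356419 0.2996141  0.0739831 ] [np.float64(0.0003338477185899589), np.float64(0.0003338477185902802)]
d tool [0.00356104 0.00051875 0.19497266]
```

To row units: 0.195 m is 0.26, 0.0035 m is 0.0047.

```bash

python3 jog.py '[{"x": 0.0047, "y": 0.0007, "z": 0.0533}, {"x": 0.0047, "y": 0.0007, "z": 0.1067}, {"x": 0.0047, "y": 0.0007, "z": 0.16}, {"x": 0.0047, "y": 0.0007, "z": 0.2133}, {"x": 0.0047, "y": 0.0007, "z": 0.26}]' .085 50
python3 jog.py '[{}, {}, {}, {}, {}]' .03 50
python3 jog.py '[{}, {}, {}]'
```

```text
t: 3.65
eef_pos: [0.5129, 0.2995, 0.0342]
orientation: [0.63, 0.777, -0.0, -0.0]
force: [0.4, -0.2, 0.3]
finger_gap: 0.0848
gripper_force: 0.0
t: 4.15
eef_pos: [0.5146, 0.3002, 0.0386]
orientation: [0.628, 0.778, 0.002, 0.001]
force: [-0.5, 0.8, 9.2]
finger_gap: 0.0483
gripper_force: 52.5
t: 4.45
eef_pos: [0.5145, 0.3002, 0.0386]
orientation: [0.628, 0.778, 0.002, 0.001]
force: [-0.2, -0.0, 9.7]
finger_gap: 0.0481
gripper_force: 52.5
```

To row units: -0.16 m is -0.2133, -0.13 m is -0.1733.

```bash

python3 jog.py '[{"z": -0.0267}, {"z": -0.0667}, {"z": -0.12}, {"z": -0.1733}, {"z": -0.2133}]'
python3 jog.py '[{"x": -0.0333, "y": -0.008}, {"x": -0.08, "y": -0.02}, {"x": -0.1333, "y": -0.0333}, {"x": -0.1867, "y": -0.0467}, {"x": -0.24, "y": -0.06}]'
python3 jog.py '[{"x": -0.0533, "y": -0.0133}, {"x": -0.1067, "y": -0.0267}, {"x": -0.16, "y": -0.04}, {"x": -0.2067, "y": -0.052}, {"x": -0.236, "y": -0.0587}]'
python3 jog.py '[{"z": 0.0267}, {"z": 0.0533}, {"z": 0.08}, {"z": 0.08}]'
python3 - <<'E'
from h import *
ims=[snap(n,n+"1")[0] for n in("scene","top","wrist")]
s=sensors.read_state();print(s['joint_pos'])
a=ims[0][140:240,170:290];b=ims[1][190:290,230:350]
o=np.hstack([cv2.resize(x,None,fx=3.3,fy=3.3,interpolation=2) for x in(a,b)])
cv2.imwrite("pics/z1.png",o);print(o.shape)
E
```

```text
t: 4.95
eef_pos: [0.5138, 0.2998, 0.2004]
orientation: [0.629, 0.778, 0.002, 0.001]
force: [0.5, 1.1, -1.2]
finger_gap: 0.0482
gripper_force: 51.9
t: 5.45
eef_pos: [0.5072, 0.1128, 0.1976]
orientation: [0.628, 0.778, 0.001, 0.001]
force: [1.0, -1.1, -0.7]
finger_gap: 0.0483
gripper_force: 52.0
t: 5.95
eef_pos: [0.5014, -0.0704, 0.1976]
orientation: [0.629, 0.777, 0.0, 0.001]
force: [0.5, 0.1, -0.9]
finger_gap: 0.0484
gripper_force: 52.0
t: 6.35
eef_pos: [0.5007, -0.0679, 0.1352]
orientation: [0.629, 0.778, -0.0, -0.001]
force: [-0.3, 1.1, -0.9]
finger_gap: 0.0479
gripper_force: 52.0
[-2.87065621e-01  5.86401485e-02  1.73043109e+00  1.06522932e-04
  1.35071774e+00 -4.99055903e-01]
(330, 792, 3)
```

View pics/z1.png

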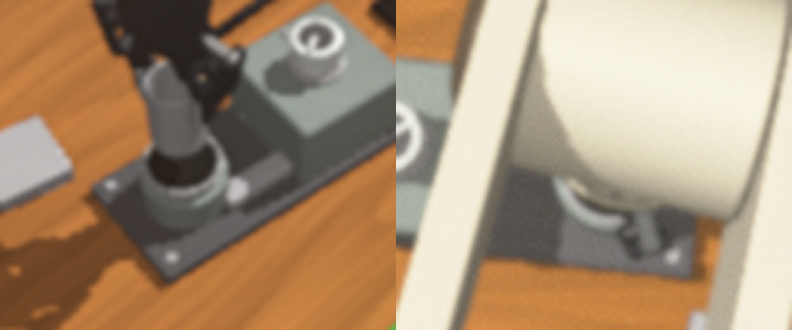

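The scene crop shows the cup upright over the plate (cup column 178, plate 183), with its underside clear. The fingers are well above the foot. I'll go down and watch the force.

```bash

python3 jog.py '[{"z": 0.016}, {"z": 0.0293}, {"z": 0.04}, {"z": 0.04}]'
python3 jog.py '[{"z": 0.0067}, {"z": 0.0107}, {"z": 0.0107}]'
python3 jog.py '[{"z": 0.004}, {"z": 0.0067}, {"z": 0.0067}]'
```

```text
t: 6.9
eef_pos: [0.501, -0.0678, 0.1049]
orientation: [0.628, 0.778, -0.0, -0.001]
force: [0.4, 0.3, -0.2]
finger_gap: 0.0483
gripper_force: 52.0
t: 7.2
eef_pos: [0.5018, -0.0681, 0.0983]
orientation: [0.628, 0.778, 0.0, 0.0]
force: [-0.4, -0.6, 3.2]
finger_gap: 0.0481
gripper_force: 52.4
t: 7.5
eef_pos: [0.5019, -0.0681, 0.0935]
orientation: [0.628, 0.778, 0.0, 0.0]
force: [-1.1, 0.1, 7.4]
finger_gap: 0.0486
gripper_force: 52.8
```

```bash

python3 jog.py '[{"z": 0.0027}, {"z": 0.0053}, {"z": 0.0053}]'
python3 jog.py '[{"z": 0.0027}, {"z": 0.004}, {"z": 0.004}]'
python3 jog.py '[{"z": 0.0027}, {"z": 0.004}, {"z": 0.004}]'
```

```text
t: 7.8
eef_pos: [0.502, -0.0682, 0.0913]
orientation: [0.628, 0.778, 0.0, 0.001]
force: [-11.8, 2.2, 32.9]
finger_gap: 0.0483
gripper_force: 55.3
t: 8.1
eef_pos: [0.5025, -0.0686, 0.0906]
orientation: [0.628, 0.778, 0.0, 0.002]
force: [-23.0, 3.8, 64.9]
finger_gap: 0.0481
gripper_force: 57.6
t: 8.4
eef_pos: [0.5031, -0.0689, 0.0879]
orientation: [0.628, 0.778, 0.001, 0.003]
force: [-19.0, 0.9, 64.7]
finger_gap: 0.0482
gripper_force: 56.5
```

To row units: -0.113 m is -0.1507, -0.08 m is -0.1067.

```bash

python3 jog.py '[{"z": -0.008}, {"z": -0.02}, {"z": -0.0533}, {"z": -0.1067}, {"z": -0.1507}]'
python3 jog.py '[{"x": 0.0333, "y": 0.0093}, {"x": 0.08, "y": 0.0227}, {"x": 0.1333, "y": 0.0373}, {"x": 0.1867, "y": 0.0533}, {"x": 0.24, "y": 0.0693}]'
python3 jog.py '[{"x": 0.0533, "y": 0.0147}, {"x": 0.1067, "y": 0.0293}, {"x": 0.16, "y": 0.0453}, {"x": 0.2, "y": 0.0573}, {"x": 0.216, "y": 0.0613}]'
python3 jog.py '[{"z": 0.0533}, {"z": 0.1067}, {"z": 0.16}, {"z": 0.1933}, {"z": 0.1933}]'
python3 - <<'E'
from h import *
im,s=snap("scene","scene2")
cv2.imwrite("pics/z2.png",cv2.resize(im[90:200,230:350],None,fx=4,fy=4,interpolation=2))
E
```

```text
t: 8.9
eef_pos: [0.5014, -0.068, 0.1979]
orientation: [0.628, 0.778, 0.0, -0.0]
force: [0.1, -0.3, -0.7]
finger_gap: 0.0484
gripper_force: 51.8
t: 9.4
eef_pos: [0.5143, 0.1205, 0.1962]
orientation: [0.628, 0.778, 0.0, -0.0]
force: [1.0, 0.3, -1.4]
finger_gap: 0.0483
gripper_force: 51.9
t: 9.9
eef_pos: [0.525, 0.2895, 0.1957]
orientation: [0.627, 0.779, -0.0, -0.0]
force: [0.4, -0.3, -1.1]
finger_gap: 0.048
gripper_force: 51.8
t: 10.4
eef_pos: [0.5236, 0.2856, 0.0478]
orientation: [0.628, 0.778, -0.003, -0.002]
force: [0.3, -0.8, -0.4]
finger_gap: 0.0483
gripper_force: 51.9
```

View pics/z2.png

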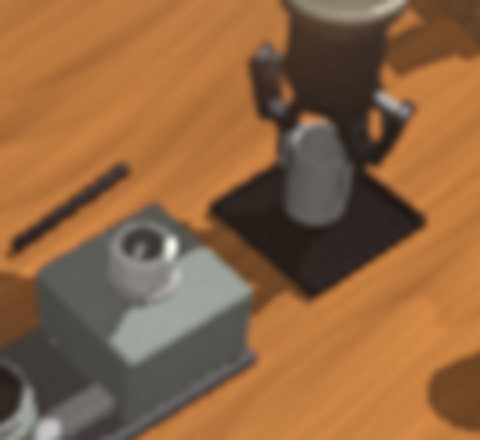

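The crop shows the cup upright just above the tray floor (underside at about (317,215)), well inside the tray walls. I'll lower it until it touches, then release.

To row units: 0.009 m is 0.012, 0.005 m is 0.0067.

```bash

python3 jog.py '[{"z": 0.0067}, {"z": 0.012}, {"z": 0.012}]'
python3 jog.py '[{"z": 0.0027}, {"z": 0.004}, {"z": 0.004}]'
python3 jog.py '[{"z": 0.0027}, {"z": 0.004}, {"z": 0.004}]'
```

```text
t: 10.75
eef_pos: [0.5257, 0.2869, 0.0429]
orientation: [0.628, 0.778, 0.0, 0.0]
force: [-0.1, 0.1, -0.0]
finger_gap: 0.048
gripper_force: 51.9
t: 11.05
eef_pos: [0.5254, 0.2869, 0.0394]
orientation: [0.628, 0.778, 0.0, -0.0]
force: [-1.1, -0.3, -1.0]
finger_gap: 0.0483
gripper_force: 51.9
t: 11.35
eef_pos: [0.5254, 0.2869, 0.0361]
orientation: [0.628, 0.778, -0.0, -0.0]
force: [-0.0, -0.1, -1.1]
finger_gap: 0.0483
gripper_force: 51.9
```

To row units: 0.002 m is 0.0027, 0.001 m is 0.0013.

```bash

python3 jog.py '[{"z": 0.0013}, {"z": 0.0027}, {"z": 0.0027}]'
python3 jog.py '[{"z": 0.0013}, {"z": 0.002}, {"z": 0.002}]'
```

```text
t: 11.65
eef_pos: [0.5256, 0.2871, 0.0355]
orientation: [0.628, 0.778, 0.0, 0.0]
force: [-7.1, -0.2, 15.6]
finger_gap: 0.0483
gripper_force: 53.1
t: 11.95
eef_pos: [0.5256, 0.2873, 0.0354]
orientation: [0.628, 0.778, 0.001, 0.0]
force: [-15.7, -4.4, 35.2]
finger_gap: 0.0483
gripper_force: 55.0
```

To row units: -0.0025 m is -0.0033, -0.0015 m is -0.002.

```bash

python3 jog.py '[{"z": -0.002}, {"z": -0.0033}, {"z": -0.0033}]'
python3 jog.py '[{}, {}, {}, {}, {}]' .085
python3 jog.py '[{"z": -0.0267}, {"z": -0.08}, {"z": -0.1333}, {"z": -0.2}, {"z": -0.26}]'
python3 - <<'E'
from h import *
im,s=snap("wrist","w2");print(s['t'],s['eef_pos'],s['orientation'])
W=cam("wrist",s);print(proj(W,(.5256,.2872,.074)))
E
```

```text
t: 12.25
eef_pos: [0.5256, 0.2871, 0.0356]
orientation: [0.628, 0.778, 0.0, 0.0]
force: [-2.5, 1.1, 6.5]
finger_gap: 0.0483
gripper_force: 52.5
t: 12.75
eef_pos: [0.5254, 0.2869, 0.0353]
orientation: [0.628, 0.778, -0.0, -0.0]
force: [-0.6, -0.5, -0.3]
finger_gap: 0.085
gripper_force: 0.0
t: 13.25
eef_pos: [0.5252, 0.2868, 0.2327]
orientation: [0.628, 0.778, 0.0, 0.0]
force: [1.4, 1.5, 0.8]
finger_gap: 0.0848
gripper_force: 0.0
13.25 [0.52520277 0.28680532 0.23268463] [6.28316195e-01 7.77958011e-01 2.83493659e-04 1.07551637e-04]
(np.float64(254.8748636966258), np.float64(180.00942625138305))
```

View pics/w2.png

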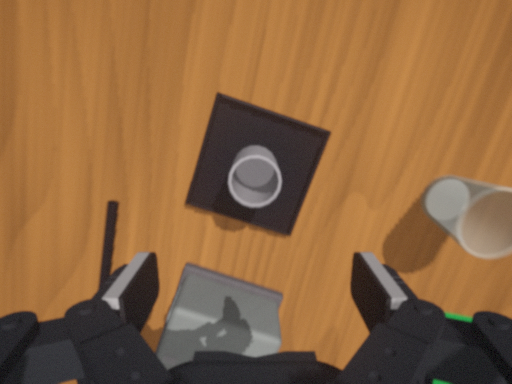

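The cup stands released near the tray centre, with its rim at (255,178). Nothing else has been disturbed. Next I go above the cap and turn the wrist so it has room for the screwing.

To row units: -0.2025 m is -0.27, -0.046 m is -0.0613.

```bash

python3 jog.py '[{"x": -0.0533, "y": -0.012}, {"x": -0.1067, "y": -0.024}, {"x": -0.16, "y": -0.036}, {"x": -0.2133, "y": -0.048}, {"x": -0.27, "y": -0.0613}]'
python3 jog.py '[{"az": -0.075}, {"az": -0.15}, {"az": -0.225}, {"az": -0.3}, {"az": -0.375}]'
python3 jog.py '[{"az": -0.075}, {"az": -0.125}, {"az": -0.125}]'
python3 - <<'E'
from h import *
im,s=snap("wrist","w3");print(s['t'],s['eef_pos'],s['orientation'],s['joint_pos'])
W=cam("wrist",s);print(proj(W,(.523,.0794,.127)))
cv2.imwrite("pics/z3.png",cv2.resize(im[100:300,155:355],None,fx=3,fy=3,interpolation=2))
E
```

```text
t: 13.8
eef_pos: [0.5228, 0.0779, 0.2304]
orientation: [0.628, 0.778, 0.0, 0.0]
force: [0.8, -0.1, 0.2]
finger_gap: 0.0849
gripper_force: 0.0
t: 14.3
eef_pos: [0.5231, 0.0792, 0.2303]
orientation: [0.297, 0.955, 0.0, 0.0]
force: [0.3, -0.0, -0.4]
finger_gap: 0.0851
gripper_force: 0.0
t: 14.6
eef_pos: [0.5231, 0.0793, 0.2303]
orientation: [0.178, 0.984, 0.0, -0.0]
force: [0.0, 0.0, 0.3]
finger_gap: 0.0849
gripper_force: 0.0
14.6 [0.52307466 0.07925512 0.2302535 ] [ 1.77553766e-01  9.84111101e-01  2.92199584e-05 -1.57352616e-05] [ 4.65304381e-03  5.48028080e-02  1.54454209e+00  6.32199479e-05
  1.54226805e+00 -1.20914476e+00]
(np.float64(254.48133510486878), np.float64(196.85871626193747))
```

View pics/z3.png

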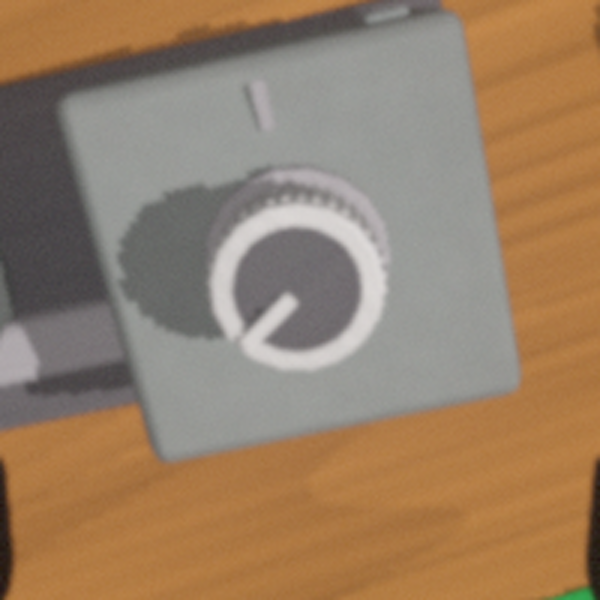

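The cap top is centred at crop (298,285), which is image (254,195) against (254.5,197) predicted, about 1 mm off. The pointer runs towards (243,342) and the mark is at (260,105). That makes the cap about 2.1 rad open, as in the first estimate.

To row units: 0.13 m is 0.1733, 0.001 m is 0.0013.

```bash

python3 jog.py '[{"x": 0.0013, "z": 0.0533}, {"x": 0.0013, "z": 0.1067}, {"x": 0.0013, "z": 0.1467}, {"x": 0.0013, "z": 0.1667}, {"x": 0.0013, "z": 0.1733}]' .085 60
python3 jog.py '[{}, {}, {}, {}, {}]' .02 60
python3 jog.py '[{}, {}, {}]'
python3 -c "
from h import *
print(sensors.read_state()['wrist_torque'],sensors.read_state()['joint_pos'])"
```

```text
t: 15.15
eef_pos: [0.5214, 0.0796, 0.0986]
orientation: [0.18, 0.984, -0.0, -0.001]
force: [-0.3, 0.5, 0.9]
finger_gap: 0.0849
gripper_force: 0.0
t: 15.65
eef_pos: [0.5225, 0.079, 0.102]
orientation: [0.179, 0.984, -0.0, 0.001]
force: [-6.0, -6.6, 12.6]
finger_gap: 0.0444
gripper_force: 59.4
t: 15.95
eef_pos: [0.5226, 0.079, 0.102]
orientation: [0.179, 0.984, -0.0, 0.001]
force: [-7.1, -6.8, 11.9]
finger_gap: 0.0443
gripper_force: 59.4
[-1.13629499  1.00323298  0.0310535 ] [ 4.89971816e-03  1.33501844e-01  1.72525591e+00 -1.21683199e-03
  1.28112541e+00 -1.20620641e+00]
```

To row units: 0.0007 m is 0.0009, 0.0006 m is 0.0008, 0.75 rad is 0.375.

```bash

python3 jog.py '[{"z": 0.0001, "az": 0.075}, {"z": 0.0004, "az": 0.15}, {"z": 0.0005, "az": 0.225}, {"z": 0.0008, "az": 0.3}, {"z": 0.0009, "az": 0.375}]'
python3 jog.py '[{"z": 0.0001, "az": 0.075}, {"z": 0.0004, "az": 0.15}, {"z": 0.0005, "az": 0.225}, {"z": 0.0008, "az": 0.3}, {"z": 0.0009, "az": 0.375}]'
python3 -c "
from h import *
print(sensors.read_state()['wrist_torque'])"
python3 jog.py '[{"z": 0.0001, "az": 0.075}, {"z": 0.0004, "az": 0.15}, {"z": 0.0005, "az": 0.2}, {"z": 0.0005, "az": 0.2}]'
python3 -c "
from h import *
print(sensors.read_state()['wrist_torque'],sensors.read_state()['joint_pos'])"
```

```text
t: 16.45
eef_pos: [0.5226, 0.079, 0.1013]
orientation: [0.529, 0.848, -0.0, 0.001]
force: [-4.8, -6.0, 11.2]
finger_gap: 0.0445
gripper_force: 59.3
t: 16.95
eef_pos: [0.5226, 0.079, 0.1006]
orientation: [0.803, 0.596, 0.0, 0.001]
force: [-5.9, -6.4, 12.0]
finger_gap: 0.0446
gripper_force: 59.4
[-1.14486215  0.91993942  0.05170561]
t: 17.35
eef_pos: [0.5226, 0.079, 0.1002]
orientation: [0.905, 0.425, 0.001, 0.001]
force: [-4.9, -7.0, 11.5]
finger_gap: 0.0445
gripper_force: 59.5
[-1.11098413  0.88842381 -0.03046669] [ 4.88597231e-03  1.35285221e-01  1.72725852e+00 -1.21357324e-03
  1.27728296e+00  6.97855216e-01]
```

To row units: 0.0001 m is 0.0001, 0.06 rad is 0.03.

```bash
q='from h import *;s=sensors.read_state();print(s["wrist_torque"].round(3) if hasattr(s["wrist_torque"],"round") else s["wrist_torque"],s["joint_pos"][5])'
python3 jog.py '[{"z": 0.0001, "az": 0.03}, {"z": 0.0001, "az": 0.03}]' | tail -1; python3 -c "$q"
python3 jog.py '[{"z": 0.0001, "az": 0.03}, {"z": 0.0001, "az": 0.03}]' | tail -1; python3 -c "$q"
python3 jog.py '[{"z": 0.0001, "az": 0.03}, {"z": 0.0001, "az": 0.03}]' | tail -1; python3 -c "$q"
python3 jog.py '[{"z": 0.0001, "az": 0.03}, {"z": 0.0001, "az": 0.03}]' | tail -1; python3 -c "$q"
```

```text
gripper_force: 59.5
[-1.129  0.892 -0.025] 0.756019544787393
gripper_force: 59.5
[-1.198  0.911 -0.111] 0.8159799579241129
gripper_force: 59.6
[-1.145  0.951 -0.111] 0.8759457710977153
gripper_force: 59.6
[-1.18   1.008 -0.1  ] 0.935995187773582
```

To row units: 0.06 rad is 0.03.

```bash
q='from h import *;s=sensors.read_state();print(s["wrist_torque"].round(3),s["joint_pos"][5])'
python3 jog.py '[{"az": 0.03}, {"az": 0.03}]' | tail -1; python3 -c "$q"
python3 jog.py '[{"az": 0.03}, {"az": 0.03}]' | tail -1; python3 -c "$q"
```

```text
gripper_force: 59.6
[-1.18   0.916  0.415] 0.9956878011524343
gripper_force: 59.6
[-1.245  0.943  1.58 ] 1.0549478692489611
```

```bash
python3 - <<'E'
from h import *
im,s=snap("scene","scene4"); W=cam("scene"); u,v=map(int,proj(W,(.522,.079,.11)))
cv2.imwrite("pics/z4.png",cv2.resize(im[v-40:v+40,u-50:u+50],None,fx=6,fy=6,interpolation=2))
E
```

```text
(no output)
```

View pics/z4.png

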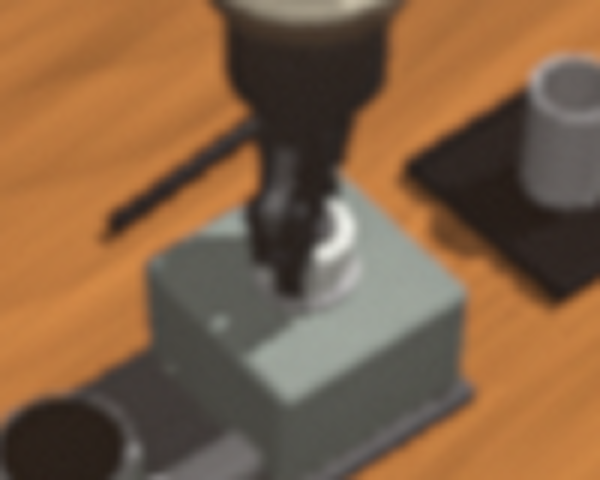

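The cap is bottomed out: the torque rose sharply at j6 ≈ 0.97, after 2.18 rad of turning, which matches the measured angle. The crop shows the fingers on the cap and the cup standing in its tray. I'll back off 1.57 rad to j6 ≈ -0.60, rising 1.5 mm.

To row units: -0.08 rad is -0.04.

```bash
q='from h import *;s=sensors.read_state();print(s["t"],s["wrist_torque"].round(3),s["joint_pos"][5],s["qd"].round(3))'
python3 jog.py '[{}, {"az": -0.04}]'; python3 -c "$q"
python3 jog.py '[{"z": -0.0001, "az": -0.075}, {"z": -0.0004, "az": -0.15}, {"z": -0.0005, "az": -0.225}, {"z": -0.0008, "az": -0.3}, {"z": -0.0009, "az": -0.375}]'
python3 jog.py '[{"z": -0.0001, "az": -0.075}, {"z": -0.0004, "az": -0.15}, {"z": -0.0005, "az": -0.225}, {"z": -0.0008, "az": -0.3}, {"z": -0.0011, "az": -0.375}]'
python3 jog.py '[{"az": -0.025}, {"az": -0.035}, {"az": -0.035}, {"az": -0.035}, {"az": -0.035}]'; python3 -c "$q"
```

```text
t: 18.8
eef_pos: [0.5227, 0.0789, 0.0999]
orientation: [0.955, 0.297, 0.001, 0.001]
force: [-6.0, -7.6, 13.7]
finger_gap: 0.0447
gripper_force: 59.7
18.8 [-1.28   1.041 -0.095] 0.9731173136704082 [-0.001 -0.001 -0.001  0.002  0.002 -0.864]
t: 19.3
eef_pos: [0.5226, 0.079, 0.1006]
orientation: [0.778, 0.628, 0.0, 0.001]
force: [-6.3, -6.2, 13.2]
finger_gap: 0.0439
gripper_force: 59.8
t: 19.8
eef_pos: [0.5226, 0.079, 0.1013]
orientation: [0.494, 0.87, -0.0, 0.001]
force: [-5.9, -7.4, 11.5]
finger_gap: 0.0443
gripper_force: 59.8
t: 20.3
eef_pos: [0.5225, 0.079, 0.1014]
orientation: [0.466, 0.885, -0.0, 0.001]
force: [-5.6, -6.5, 13.4]
finger_gap: 0.0444
gripper_force: 59.9
20.3 [-1.168  1.091  0.042] -0.5962310332786124 [ 0.    -0.001 -0.     0.001 -0.     0.001]
```

```bash
python3 - <<'E'
from h import *
a,s=snap("wrist","w5"); b,_=snap("scene","scene5")
W=cam("scene"); u,v=map(int,proj(W,(.515,.1,.08)))
cv2.imwrite("pics/z5.png",np.hstack([cv2.resize(a,(440,330)),cv2.resize(b[v-55:v+55,u-60:u+60],(360,330),interpolation=2)]))
E
```

```text
(no output)
```

View pics/z5.png

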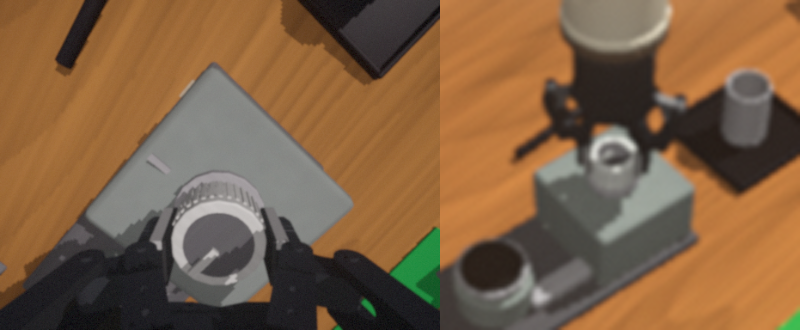

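The wrist view shows the pointer running to (190,270), square to the mark at (158,163), so the cap is a quarter turn back. The fingers still hold it, the plate is up and the cup stands in its tray.

```bash
python3 -c "
from plant import robot, vision, sensors, ticket
print(ticket.sign_off())"
```

```text
the job is handed in; nothing more can be done
None
```

I've handed the job in; no verdict came back. By my readings and pictures, the cup pressed the plate to its stop and stands released in its tray, and the cap was screwed to its stop, backed off about 1.57 rad and is still gripped at about 60 N.

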